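Hook a T-nut out of a T-slot fixture

ROBOT

A 6-joint arm with a two-finger parallel gripper is mounted at the origin on a cart in front of the work surface, level with it; the furniture and walls round the work are solid. World frame = base frame: x ahead of the robot, y to its left, z up, the work surface at z = 0. Lengths are in m, angles in rad, forces in N, time in s.
With the tool pointing down it reaches from about 0.35 to 0.975 m from the base axis. Payload 17.4 kg.
Tool frame: the origin (TCP) lies at the centre of the arm's flange, where the gripper is bolted on; the fingertips stand 173 mm ahead of it and the grasp point (between the pads) lies 155 mm ahead of it; z points along the fingers, y is the line along which they close (so a half turn about z gives the same grasp; the last joint's range is limited). The gripper opens to 85 mm and grips with 20 to 120 N. Pads are 22 mm wide; open, the fingers measure 114 mm over their backs; the gripper's body (76 mm by 85 mm) begins 54 mm behind the grasp point. The pads swing forward as they close: fully open they stand 13 mm farther back than shut.
Start: joints at [1.093, 0.116, 1.442, -0, 1.584, -0.038], TCP at [0.287, 0.611, 0.405] pointing down, gripper open.
Joint ranges: [-2.83, 2.83], [-0.83, 2.19], [0.07, 2.5], [-1.14, 4.28], [0.01, 3], [-2.97, 2.97]. Speed limits (rad/s): [1.89, 1.89, 2.22, 3.14, 3.14, 3.14].

INTERFACE

Orientations are given as a unit quaternion [x, y, z, w].
In Python, from cell import sensors, eyes, order gives the robot as it stands.
- The arm moves only by the tool play_rows, never from a script. Its argument "deltas" is a list that holds one entry, the list of rows, each a list of 7 numbers: the finger opening in m, from 0 to 0.0854, then the shift along the tool's x, y, z in m, then the turn, a rotation vector about the tool's x, y, z in degrees. A call has 1 to 12 rows; each row shifts and turns the commanded pose from where the row before left it, along the tool's axes as they then stand; what a row does not reach is not made up. A row lasts 1/10 s, in which the tool goes at most 50 mm and 8.59 degrees, less where a joint would pass 70% of its speed; a pose out of reach is approached as far as the arm can. A call with a gripper value outside its range is refused whole. The fingers move at their own pace and stop on an object; "squeeze" is the grip in N (left out, the last holds). Time passes only in rows, so rows that do not move let the fingers close. It gives the time, the measured TCP pose, the force, the opening and the grip force at its end, in the units of the state.
- sensors.sense(): the state, without advancing time (a new reading comes with each control period).
- eyes.capture(name): name is "scene" or "top" or "wrist"; returns a dict with "img" (400x640x3 uint8, red, green, blue), "fx", "fy", "cx", "cy" (pixels), "rvec" (rotation vector, rad) and "tvec" (3), from world to camera coordinates, as OpenCV has them; the wrist camera has in their place "tool_from_camera" (4x4, takes a point from camera to tool coordinates, whose origin is the TCP and whose axes are the flange's). Camera axes: x right, y down, z forward; pixel columns grow to the right and rows downward; lengths in m; the calibration is good to about 2 mm. The wrist camera is an equidistant fisheye: a pixel r from the principal point sees the ray r / f radians off the axis. A picture is of the moment at which its call begins: read the wrist's pose just before it. There is no depth.
- order.sign_off(): hands the job in; it is judged then, once.
The state is a dict: "time": time; "qpos": joint angles; "qvel": joint speeds; "joint_efforts": joint torques, N m; "tool_pos": TCP position; "orientation": TCP orientation; "contact_force": force on the tool from outside, world axes, zero at the start; "torque": the same for the moment, N m; "finger_gap": opening from 0.0 (shut) to 1.0 (fully open); "gripper_force": force on a finger pad.
Only numpy, scipy, OpenCV 4.12 (cv2) and the standard library are available. Lean on these libraries where they do the work, as an engineer would, in place of code of your own. Each camera call takes 0.05 s, during which the arm holds its last target. There are 200 camera calls.

TASK

Take the hooked pick out of its stand, reach it down through the slit behind the short T-nut, feel for the slot floor lightly and drag the nut out of the mouth of its slot, past the sprung catch, until it lies wholly on the apron; then put the pick back in its stand as it stood. Move the nut with the pick only, never your fingers, work gently (never more than 20 N from the pick on the nut or on the fixture), and leave the long nut and everything else where they are.

Things in the scene. Friction and masses are not known exactly. Their poses are not given: they have to be found in the camera images.
- fixture: Fixed dark steel T-slot fixture 220 x 96 x 28 mm. Origin on the bench under the middle of its mouth; +x into the slots (away from robot), z up. Block at x 0..140, top z 28; before it (x -80..0) a flat apron, z 8, with rims 4 mm wide and high at front and sides. Two parallel T-slots on y +22 and -22, floor z 8, open at x 0, blind at x 130
- left_mouth (a point): Middle of the mouth of the slot at y +22 of the fixture, at floor level (x 0, z 8 mm). Section of both slots: undercut 19.6 mm wide from z 8 to 16; above it, from z 16 to the top at 28, a slit 11 mm wide, open upward. Axes as the fixture's
- right_mouth (a point): The same point of the slot at y -22. In each slot, 16 mm in from the mouth, a sprung catch (blunt nose with 25 degree ramps, 20 mm long, z 9 to 14) stands 3 mm out of the outer wall of the undercut: dragging a nut past it takes about 3 to 9 N along the slot, elsewhere a nut slides freely
- short_nut: The nut to drag out: flat steel T-nut, 26 (x, along the slot) x 18 x 6 mm thick, corners cut, in either slot, its middle 58 to 84 mm in from the mouth; it cannot be lifted through the slit. Its centre dimple is only a mark that the pick does not enter. Origin: centre of its underside
- long_nut: The same but 44 mm long, in the other slot, its middle 58 to 84 mm from the mouth; it stays there. Origin: centre of its underside
- pick_stand: Fixed upright stand for the pick: base plate 80 x 70 x 6 mm, on it a square tube, 44 (x) x 36 (y) mm outside, well 28 (x) x 20 (y) mm inside, rim at z 82 mm. Origin: on the bench under the middle of the tube
- pick: Telescopic hooked pick, 105 g, upright in the stand. Origin: centre of the underside of its flange, which rests on the stand's rim; z up. Flange 36 (x) x 30 (y) mm, z 0..4; handle 14 (x) x 18 (y), z 4..64; plug 22 (x) x 15 (y) below the flange, z 0..-16, loose in the stand's well. Shank: see pick_grip
- pick_grip (a point): Middle of the pick's handle, 36 mm above its origin; grip across its x faces. Below the plug a 5 mm round shank on the axis ends in a 5 mm round toe pointing to the pick's -x, toe end 11.5 mm from the axis. Shank (stiff to 60 N) left pulled out differently each time: toe underside 44 to 67 mm below the origin, not measured, find by touch
- label_box: Bystander: loose small cardboard box, 55 x 85 x 35 mm, on the bench; origin at the centre of its underside
- gauge_block: Bystander: loose ground steel block, 25 x 50 x 20 mm, on the bench; origin at the centre of its underside
- solder_spool: Bystander: loose spool, 64 mm across, 40 mm high, on the bench; origin at the centre of its underside
Mind the look-alikes: they are no part of the job. There is more than one size of the pick_stand; the one meant has the size given above.

How it is judged:
By the outcome, as a careful person would: the job done as asked, in the order asked, and still so for the second after the job is handed in, with the robot touching nothing.
It also fails if it takes over 58 s, if anything falls off the work surface, if the arm or the gripper's body presses on something with over 40 N, if the wrist force passes 120 N, or if a joint passes its speed limit or range.

## Working session

There is one attempt and no reset: what is moved stays moved. The work goes in short steps, Python scripts to look and compute and a tool call to move; the robot and the scene stay as the last step left them, time stands still between calls to the robot, and variables do not carry over. Pictures are saved under pics/ and viewed, at most 10 in all, crops included, and the job is handed in when it is done.

Besides the shell and the picture viewer there is one more tool, called after "Call:" as name(argument=value, ...), one argument or row to a line, values as JSON. play_rows: Moves the arm, as the interface text tells. Its arguments: {"type":"object","properties":{"deltas":{"type":"array","items":{"type":"array","items":{"type":"array","items":{"type":"number"}}}},"squeeze":{"type":"number"}},"required":["deltas"]}

```bash
mkdir -p pics; ls; python3 - <<'E'
from cell import sensors, eyes
import cv2, pickle
d={}
s=sensors.sense(); print(s)
for n in("scene","top","wrist"):
    c=eyes.capture(n); d[n]=c; cv2.imwrite(f"pics/{n}0.png",c["img"][:,:,::-1])
    print(n,{k:v for k,v in c.items() if k!="img"})
d['state']=s
pickle.dump(d,open("c0.pkl","wb"))
E
```

```text
pics
{'time': 0.0, 'qpos': array([ 1.09322306e+00,  1.16478219e-01,  1.44226985e+00, -1.49374266e-05,
        1.58399870e+00, -3.78149223e-02]), 'qvel': array([ 0.00251593, -0.00030862, -0.00039507,  0.00124502,  0.00015445,
        0.00104513]), 'joint_efforts': array([-9.44553831e-04, -7.31942081e+01, -6.32509732e+01, -4.11031021e-05,
        5.92115670e-03, -5.73779948e-05]), 'tool_pos': array([0.28738366, 0.61077446, 0.40396445]), 'orientation': array([ 2.18111761e-01,  9.75923627e-01, -5.59908376e-04, -1.39842937e-04]), 'contact_force': array([ 0.07247931, -0.28511877,  0.70573403]), 'torque': array([-0.02960771, -0.02091829,  0.02337074]), 'gripper_force': 0.0, 'finger_gap': 1.0002400034374967}
scene {'fx': 475.8433394218609, 'fy': 475.8433394218609, 'cx': 330.9631722527211, 'cy': 195.42049108235872, 'rvec': array([ 2.32237749, -0.82060628,  0.31996742]), 'tvec': array([-0.30814913,  0.40136369,  1.03147873])}
top {'fx': 408.0333674181195, 'fy': 408.0333674181195, 'cx': 317.733026627231, 'cy': 197.72092772274183, 'rvec': array([ 2.13004636, -2.10086513,  0.21244258]), 'tvec': array([0.18012054, 0.53860203, 0.97536195])}
wrist {'fx': 309.70691628693146, 'fy': 309.70691628693146, 'cx': 320.7827001745396, 'cy': 203.7130404424197, 'tool_from_camera': array([[-1.85230569e-05, -9.56209337e-01, -2.92683623e-01,
         7.56172312e-02],
       [ 9.99999936e-01,  8.64580281e-05, -3.45748862e-04,
         2.34768808e-04],
       [ 3.55913139e-04, -2.92683611e-01,  9.56209275e-01,
         3.12388713e-02],
       [ 0.00000000e+00,  0.00000000e+00,  0.00000000e+00,
         1.00000000e+00]])}
```

View pics/top0.png

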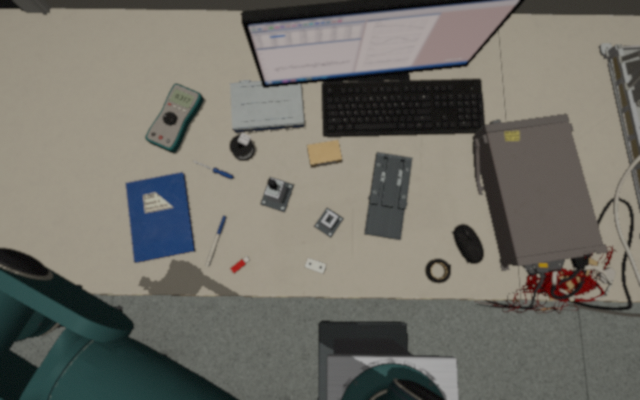

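View pics/scene0.png

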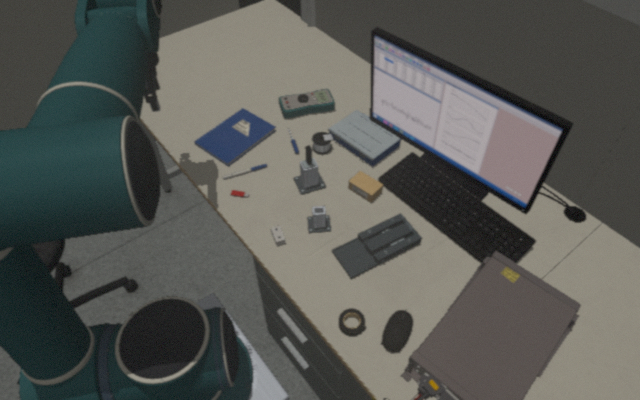

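Top view: the fixture is near (388,195), mouth toward the bottom. The pick stands in the stand at (277,192), and the empty look-alike stand is at (328,221). I'll write ray-casting helpers and view an enlarged crop.

```bash
cat >h.py <<'E'
import numpy as np, cv2, pickle
from scipy.spatial.transform import Rotation as R
from cell import sensors, eyes
def ray(c,px,st=None):
    px=np.atleast_2d(np.array(px,float)); u=(px-[c['cx'],c['cy']])/[c['fx'],c['fy']]
    if 'rvec' in c:
        M=cv2.Rodrigues(np.array(c['rvec']))[0]; d=np.c_[u,np.ones(len(u))]@M; o=-M.T@c['tvec']
    else:
        t=np.linalg.norm(u,axis=1,keepdims=True); d=np.c_[u/np.maximum(t,1e-9)*np.sin(t),np.cos(t)]
        T=c['tool_from_camera']; W=R.from_quat(st['orientation']).as_matrix()
        d=d@T[:3,:3].T@W.T; o=W@T[:3,3]+st['tool_pos']
    return o,d
def plane(c,px,z,st=None):
    o,d=ray(c,px,st); return o+d*((z-o[2])/d[:,2])[:,None]
def proj(c,P,st=None):
    P=np.atleast_2d(P)
    if 'rvec' in c:
        M=cv2.Rodrigues(np.array(c['rvec']))[0]; q=P@M.T+c['tvec']; return q[:,:2]/q[:,2:]*c['fx']+[c['cx'],c['cy']]
    T=c['tool_from_camera']; W=R.from_quat(st['orientation']).as_matrix()
    q=((P-st['tool_pos'])@W-T[:3,3])@T[:3,:3]
    r=np.linalg.norm(q[:,:2],axis=1,keepdims=True); return q[:,:2]/r*np.arctan2(r,q[:,2:])*c['fx']+[c['cx'],c['cy']]
def snap(n,f):
    s=sensors.sense(); c=eyes.capture(n); pickle.dump((c,s),open(f+'.pkl','wb')); cv2.imwrite(f'pics/{f}.png',c['img'][:,:,::-1]); return c,s
E
python3 - <<'E'
from h import *
d=pickle.load(open("c0.pkl","rb")); c=d['top']
print(plane(c,[[378,152],[411,157],[402,239],[366,234]],0.01).round(3))
print(plane(c,[[277,192],[271,183]],0.08).round(3),plane(c,[328,221],0.06).round(3), plane(c,[[271,183]],.14).round(3))
i=c['img'][130:250,225:425,::-1]
cv2.imwrite('pics/t1.png',cv2.resize(i,(800,480),interpolation=cv2.INTER_CUBIC))
E
```

```text
[[ 0.673  0.027  0.01 ]
 [ 0.66  -0.062  0.01 ]
 [ 0.439 -0.031  0.01 ]
 [ 0.451  0.061  0.01 ]]
[[0.544 0.288 0.08 ]
 [0.566 0.304 0.08 ]] [[0.476 0.161 0.06 ]] [[0.552 0.297 0.14 ]]
```

View pics/t1.png

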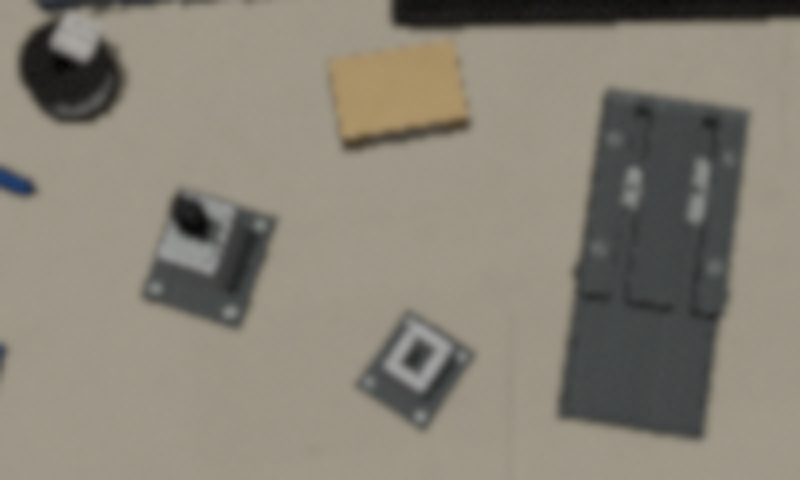

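The crop shows the short nut's mark in the left slot (+y) at crop (633,185), and the longer nut's mark in the right slot at (698,190). Next I move the wrist camera over the pick.

Call:
play_rows(
  deltas=[
    [[0.085,-0.04,-0.02,0,0,0,0],[0.085,-0.04,-0.02,0,0,0,0],[0.085,-0.04,-0.02,0,0,0,0],[0.085,-0.04,-0.02,0,0,0,0],[0.085,-0.04,-0.02,0,0,0,0],[0.085,-0.04,-0.02,0,0,0,0],[0.085,-0.04,-0.02,0,0,0,0],[0.085,-0.04,-0.02,0,0,0,0],[0.085,-0.04,-0.02,0,0,0,0],[0.085,0,0,0,0,0,0]],
  ],
)

```text
time: 1.15
tool_pos: [0.5388, 0.2911, 0.4043]
orientation: [0.22, 0.975, -0.001, 0.0]
contact_force: [-0.8, -0.0, 0.5]
finger_gap: 0.992
gripper_force: 0.0
```

```bash
python3 - <<'E'
from h import *
c,s=snap('wrist','w1'); print(s['tool_pos'],s['orientation'])
print(proj(c,[[.549,.293,.146],[.549,.293,0.08]],s))
E
```

```text
[0.53883473 0.29111566 0.40425369] [ 2.20089650e-01  9.75479474e-01 -5.75176304e-04  1.04202943e-04]
[[328.71457517 221.32328195]
 [327.17464729 198.03340674]]
```

View pics/w1.png

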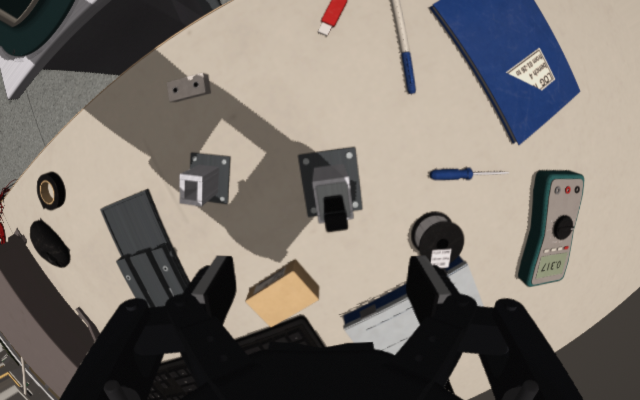

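The wrist picture shows the stand's plate around (330,182), the tube at (333,190) and the dark handle top at (336,220). The fixture is at (140,245). I'll measure the handle top, the plate and the tube rim.

```bash
python3 - <<'E'
from h import *
c,s=pickle.load(open('w1.pkl','rb')); im=c['img']
x0,y0=285,135; cr=im[y0:y0+110,x0:x0+95]
g=cr.max(2).astype(int)
print(g[::6,::5])
# undistorted views at plane z via ortho rectification
def rect(z,cx,cy,h=.07,n=600):
    gx,gy=np.meshgrid(np.linspace(-h,h,n),np.linspace(-h,h,n)) 
    P=np.c_[(cx-gy).ravel(),(cy-gx).ravel(),np.full(n*n,z)]
    m=proj(c,P,s).reshape(n,n,2).astype(np.float32)
    return cv2.remap(im,m[...,0],m[...,1],cv2.INTER_CUBIC)
a=rect(.006,.55,.29)
b=rect(.006,.56,.0,.15)
cv2.imwrite('pics/r1.png',cv2.resize(np.hstack([a,b]),(800,400))[:,:,::-1])
E
```

```text
[[146 201 199 198 200 199 202 202 204 204 204 206 206 205 204 205 204 205
  205]
 [106 107 139 185 199 201 201 201 203 204 204 204 204 205 205 204 204 204
  203]
 [106 106 106 104 105 174 202 201 201 202 201 186 162 125 159 206 205 204
  204]
 [106 106 106  92  72  51  43  74  76  76  77  78  75 169  91 203 205 203
  204]
 [106 106 106  35  81  36  36  35  68  75  78  79  76  85  79 205 204 204
  206]
 [104 106 106  40  44  36  36  37  45  64  77  82  75  77  77 204 204 204
  205]
 [106 106 106  70  34  35  74  74  72  74  72  80  80  78  77 204 203 205
  205]
 [106 107 106  93  34  34  73  74  72  74  76  87 167  80  77 197 205 205
  204]
 [107 107 106 105  35  35 116 110 104  95  90  85  92  60  39 183 204 205
  205]
 [108 107 107 106  35  34  94  89  88  90  90  88  88  81  47 135 204 204
  204]
 [107 107 106 105  39  35 106  88  82  73  53  40  88  88  46  97 204 203
  204]
 [106 105 105 104  66  35  85  87   8   8   6   7  87 107 113  77 204 203
  204]
 [105 107 106 106  92  35  60  85  10   9   7   8  69 104 132  75 204 203
  203]
 [107 106 106 107 105  36  46  85  22  18  12   9  23  95 203 203 204 202
  204]
 [106 106 106 107 106 111 204  96  16  12  10  10  19 164 204 203 200 204
  204]
 [107 107 107 107 115 203 203 204  81  10  12  11  11 201 204 203 203 204
  206]
 [108 107 108 116 204 202 201 205 182  67 135 179 199 203 206 204 201 204
  205]
 [108 107 120 204 206 205 204 204 202 202 203 202 203 204 203 204 203 205
  205]
 [107 116 205 206 206 204 204 203 204 205 204 204 202 200 201 204 204 205
  205]]
```

View pics/r1.png

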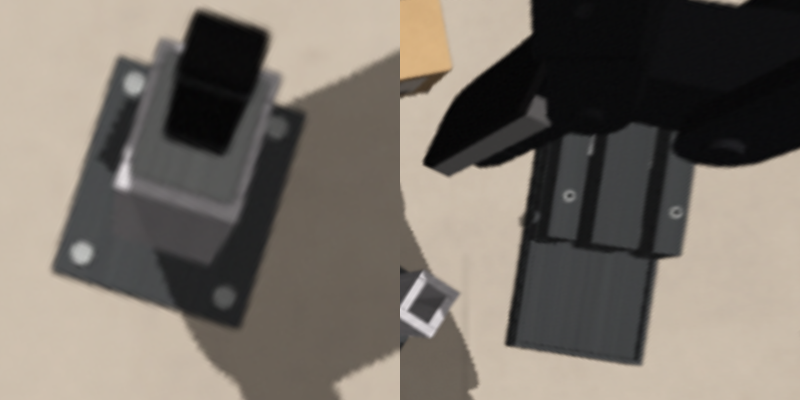

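Rectified onto z = 6 mm, the plate's bolt holes are at (133,84), (276,127), (224,297) and (82,254). That puts the stand centre at (0.553,0.297) with its axis at yaw -16.7°, and the hole spacing matches the 80 x 70 plate. I'll align over it and look again.

Call:
play_rows(
  deltas=[
    [[0.085,-0.0104,0.0119,0,0,0,0],[0.085,0,0,0.005,0,0,8.5],[0.085,0,0,0.005,0,0,8.5],[0.085,0,0,0.005,0,0,8.5],[0.085,0,0,0.005,0,0,8.5],[0.085,0,0,0.005,0,0,8.5],[0.085,0,0,0.005,0,0,8.5],[0.085,0,0,0.005,0,0,8.5],[0.085,0,0,0.005,0,0,8.5],[0.085,0,0,0.005,0,0,8.5],[0.085,0,0,0.005,0,0,4.8],[0.085,0,0,0,0,0,0]],
  ],
)

```text
time: 2.4
tool_pos: [0.5503, 0.3019, 0.3539]
orientation: [0.801, 0.598, -0.001, -0.0]
contact_force: [1.3, -0.1, -0.6]
finger_gap: 0.999
gripper_force: 0.0
```

```bash
cat >>h.py <<'E'
def rect(c,s,z,cx,cy,h=.07,n=400):
    gx,gy=np.meshgrid(np.linspace(-h,h,n),np.linspace(-h,h,n))
    P=np.c_[(cx-gy).ravel(),(cy-gx).ravel(),np.full(n*n,z)]
    m=proj(c,P,s).reshape(n,n,2).astype(np.float32)
    return cv2.remap(c['img'],m[...,0],m[...,1],cv2.INTER_CUBIC)
E
python3 - <<'E'
from h import *
c,s=snap('wrist','w2'); print(s['tool_pos'],s['orientation'],s['qpos'])
a=rect(c,s,.006,.5533,.2974); b=rect(c,s,.146,.5533,.2974,.035)
cv2.imwrite('pics/r2.png',np.hstack([a,b])[:,:,::-1])
for n,z in((a,.006),(b,.146)):
    g=n.max(2)
    if z>.1:
        m=(g<28).astype(np.uint8)
    else: m=((g>110)).astype(np.uint8)
    k,l,st,ce=cv2.connectedComponentsWithStats(m)
    for i in range(1,k):
        if 60<st[i,4]<25000 : 
            q=cv2.minAreaRect(np.argwhere(l==i)[:,::-1].astype(np.float32)); sc=(.14 if z<.1 else .07)/400
            print(z,st[i],[round(float(v),4) for v in (.5533+(199.5-q[0][1])*sc,.2974+(199.5-q[0][0])*sc,q[1][0]*sc,q[1][1]*sc,q[2])])
E
```

```text
[0.55028439 0.30185419 0.35386506] [ 8.01342864e-01  5.98204988e-01 -6.01264225e-04 -2.11669536e-04] [4.61046270e-01 3.18789307e-02 1.61269527e+00 2.01472536e-04
 1.49827739e+00 7.49309115e-01]
0.006 [329   0  71  23 934] [0.6193, 0.2398, 0.0077, 0.0245, 90.0]
0.006 [146  81  23  23 393] [0.5909, 0.3124, 0.0077, 0.0077, 45.0]
0.006 [217 157   9  15  75] [0.5657, 0.2899, 0.0019, 0.0055, 18.4349]
0.006 [196 228   7  14  64] [0.5409, 0.2973, 0.0019, 0.0049, 18.4349]
0.006 [ 93 250  24  24 422] [0.5317, 0.3306, 0.0079, 0.0077, 45.0]
0.006 [ 306  306   94   94 6223] [0.4998, 0.2438, 0.0326, 0.0326, 90.0]
0.146 [   54   138   197   105 13095] [0.5561, 0.3057, 0.0333, 0.0132, 16.6992]
```

View pics/r2.png

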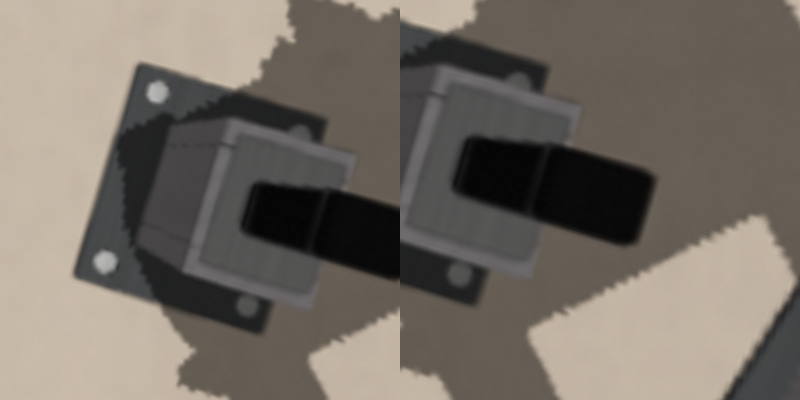

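The holes give a stand centre of (0.5537,0.2964). The handle's top face, (148,143) to (234,244) in the right panel, gives (0.554,0.298) at yaw about -17°, so the two agree. Now I descend and grip.

Call:
play_rows(
  deltas=[
    [[0.085,-0.0027,0.0047,0.02,0,0,0],[0.085,0,0,0.02,0,0,0],[0.085,0,0,0.02,0,0,0],[0.085,0,0,0.02,0,0,0],[0.085,0,0,0,0,0,0],[0.01,0,0,0,0,0,0],[0.01,0,0,0,0,0,0],[0.01,0,0,0,0,0,0],[0.01,0,0,0,0,0,0],[0.01,0,0,0,0,0,0],[0.01,0,0,0,0,0,0],[0.01,0,0,0,0,0,0]],
  ],
  squeeze=70,
)

```text
time: 3.65
tool_pos: [0.5548, 0.2971, 0.2753]
orientation: [0.801, 0.598, 0.0, 0.0]
contact_force: [-0.2, -1.3, 5.7]
finger_gap: 0.154
gripper_force: 68.4
```

Call:
play_rows(
  deltas=[
    [[0.01,0,0,-0.01,0,0,0],[0.01,0,0,-0.02,0,0,0],[0.01,0,0,-0.03,0,0,0],[0.01,0,0,-0.03,0,0,0],[0.01,0,0,-0.01,0,0,0],[0.01,0,0,0,0,0,0],[0.01,0,0,0,0,0,0]],
  ],
)

```text
time: 4.35
tool_pos: [0.5546, 0.297, 0.3734]
orientation: [0.801, 0.598, -0.001, -0.0]
contact_force: [-1.1, -0.2, -2.0]
finger_gap: 0.161
gripper_force: 68.1
```

```bash
python3 - <<'E'
from h import *
c,s=snap('wrist','w3'); print(s['tool_pos'],s['orientation'],s['contact_force'])
a=c['img'][120:320,170:470]
t,s2=snap('scene','s3')
tp=np.array([.5548,.2971,s['tool_pos'][2]-.1933]); px=proj(t,tp)[0]; print(px)
x,y=px.astype(int); b=t['img'][y-40:y+60,x-50:x+50]
cv2.imwrite('pics/r3.png',np.hstack([cv2.resize(a,(480,400),interpolation=cv2.INTER_CUBIC)[:,:400],cv2.resize(b,(400,400),interpolation=cv2.INTER_CUBIC)])[:,:,::-1])
E
```

```text
[0.55464156 0.29695783 0.37338723] [ 8.01260632e-01  5.98315072e-01 -6.76775341e-04 -1.29775496e-04] [-1.11817658 -0.20622748 -1.99483483]
[307.17717711 137.25534076]
```

View pics/r3.png

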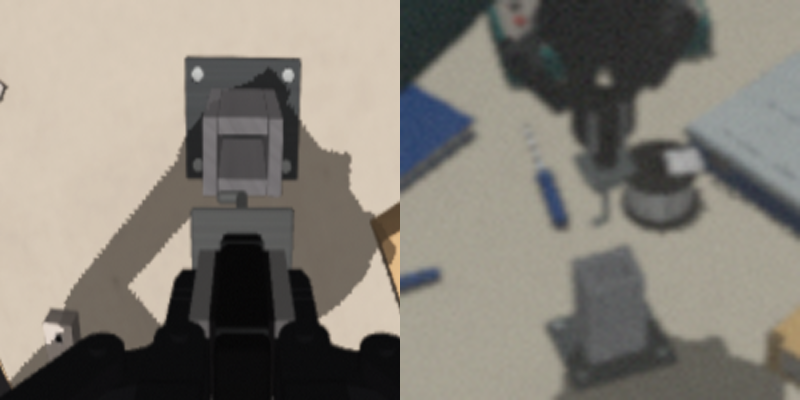

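The hook hangs below the flange at crop (230,197). Its toe points left, which is tool -y and so toward the robot, matching the fixture's -x. Next I go over the fixture to measure it and the nut.

Call:
play_rows(
  deltas=[
    [[0.01,-0.02,0.008,0,0,0,0],[0.01,-0.041,0.0159,0,0,0,0],[0.01,-0.041,0.0159,0,0,0,0],[0.01,-0.041,0.0159,0,0,0,0],[0.01,-0.041,0.0159,0,0,0,0],[0.01,-0.041,0.0159,0,0,0,0],[0.01,-0.041,0.0159,0,0,0,0],[0.01,-0.02,0.008,0,0,0,0],[0.01,0,0,0,0,0,-8],[0.01,0,0,0,0,0,0]],
  ],
)

```text
time: 5.45
tool_pos: [0.5803, -0.0095, 0.3734]
orientation: [0.757, 0.653, -0.001, -0.001]
contact_force: [-0.2, -0.0, -1.3]
finger_gap: 0.155
gripper_force: 68.1
```

```bash
python3 - <<'E'
from h import *
c,s=snap('wrist','w4'); print(s['tool_pos'],s['orientation'],s['contact_force'],s['qpos'][5])
a=rect(c,s,.028,.56,.01,.13)
b=rect(c,s,.014,.60,.01,.06)
cv2.imwrite('pics/r4.png',np.hstack([a,b])[:,:,::-1])
E
```

```text
[ 0.58028645 -0.00954346  0.37342472] [ 7.57083752e-01  6.53317224e-01 -6.26949448e-04 -6.35620381e-04] [-0.21768756 -0.02433357 -1.32901285] 0.08647491193246704
```

View pics/r4.png

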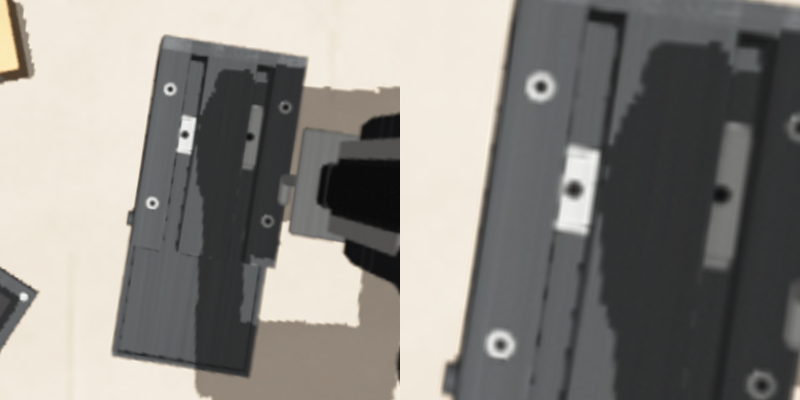

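Right panel, z = 14 mm: the short nut's dimple is at (574,189), with ends at rows 146 and 233, which is 26 mm as it should be. The four block rings give yaw -8.9° and a left slot line through (0.5923,0.0193). That passes within 0.1 mm of the nut centre at (0.6032,0.0177). Next I check where the pick sits in the hand.

```bash
python3 - <<'E'
from h import *
for f in('w3','w4'):
    c,s=pickle.load(open(f+'.pkl','rb')); W=R.from_quat(s['orientation']).as_matrix()
    P=np.array([[x,y,z] for z in(.1893,.1933) for x in(.015,) for y in(-.018,0,.018)])
    print(f,'flange exp',proj(c,P@W.T+s['tool_pos'],s).round(1).tolist())
    for L in(.044,.055,.067):
        P=np.array([[0,0,.1933+L],[0,-.0115,.1933+L],[0,-.0115,.1933+L-.005]])
        print(L,proj(c,P@W.T+s['tool_pos'],s).round(1).tolist())
    g=c['img'].max(2).astype(int)
    print(g[205:250:1,300].tolist()); print(g[208:235:1,335].tolist())
    print('row232',g[232,280:365].tolist())
    for r in range(206,228,1): print(r,g[r,300:330].tolist())
E
```

```text
w3 flange exp [[289.6, 224.0], [322.5, 224.0], [355.3, 223.9], [290.3, 221.4], [322.5, 221.5], [354.6, 221.4]]
0.044 [[322.1, 219.8], [305.9, 219.7], [305.5, 222.2]]
0.055 [[322.0, 214.7], [306.5, 214.7], [306.2, 216.9]]
0.067 [[322.0, 209.6], [307.2, 209.6], [306.9, 211.7]]
[119, 118, 118, 117, 116, 117, 118, 118, 118, 119, 121, 122, 116, 107, 112, 112, 112, 110, 98, 79, 88, 93, 94, 94, 93, 93, 94, 93, 92, 91, 92, 93, 95, 94, 93, 91, 93, 92, 94, 84, 71, 64, 64, 63, 64]
[79, 91, 109, 116, 117, 118, 118, 118, 118, 114, 108, 112, 113, 113, 111, 98, 76, 85, 90, 92, 93, 92, 92, 93, 93, 91, 91]
row232 [111, 111, 116, 149, 190, 196, 207, 208, 179, 125, 91, 93, 94, 94, 93, 93, 94, 93, 93, 93, 93, 93, 93, 93, 93, 93, 94, 93, 94, 94, 93, 93, 93, 93, 94, 93, 93, 93, 94, 93, 93, 93, 93, 93, 94, 93, 93, 93, 93, 93, 93, 93, 93, 93, 93, 93, 92, 93, 92, 93, 93, 92, 93, 92, 93, 93, 93, 92, 93, 92, 93, 88, 82, 88, 109, 113, 113, 114, 114, 114, 114, 114, 114, 114, 114]
206 [118, 119, 120, 120, 114, 87, 68, 78, 80, 79, 79, 77, 77, 75, 76, 76, 77, 77, 77, 78, 78, 79, 79, 79, 78, 78, 79, 79, 79, 80]
207 
[... 6212 characters left out ...]
25, 125, 125, 126, 126, 125, 126, 124, 108, 83, 81, 81, 81, 82, 84, 98, 124, 128, 129, 129, 129]
224 [101, 101, 100, 100, 100, 100, 100, 100, 100, 100, 100, 100, 100, 99, 100, 99, 99, 97, 94, 94, 93, 94, 93, 95, 95, 98, 98, 99, 98, 98]
225 [113, 114, 114, 113, 113, 113, 112, 112, 112, 112, 113, 112, 112, 112, 111, 112, 111, 111, 111, 110, 110, 110, 111, 111, 111, 110, 110, 111, 110, 110]
226 [118, 118, 119, 119, 118, 119, 118, 117, 118, 117, 118, 118, 118, 117, 117, 118, 117, 117, 117, 117, 117, 117, 117, 117, 116, 117, 116, 117, 117, 116]
227 [121, 120, 121, 121, 121, 121, 121, 121, 121, 120, 120, 121, 120, 120, 120, 119, 119, 119, 120, 120, 119, 120, 119, 120, 119, 119, 119, 119, 119, 119]
```

The flange edges match the expected pick-in-hand pose to within 1 px. The toe appears about 50 mm below the origin, so floor contact should come near TCP z = 0.251. Now I position over the slit behind the nut and start down.

Call:
play_rows(
  deltas=[
    [[0.01,0.01,0.0166,0,0,0,0.5],[0.01,0.01,0.0166,0,0,0,0],[0.01,0.0101,0.0166,0,0,0,0],[0.01,0,0,0.02,0,0,0],[0.01,0,0,0.03,0,0,0],[0.01,0,0,0.025,0,0,0],[0.01,0,0,0.01,0,0,0],[0.01,0,0,0,0,0,0],[0.01,0,0,0,0,0,0]],
  ],
)

```text
time: 6.4
tool_pos: [0.6344, 0.0136, 0.2908]
orientation: [0.761, 0.649, 0.0, 0.0]
contact_force: [-0.0, -0.5, -0.2]
finger_gap: 0.158
gripper_force: 68.5
```

```bash
python3 - <<'E'
from h import *
c,s=snap('wrist','w5'); print(s['tool_pos'],s['orientation'],s['contact_force'])
a=c['img'][130:250,220:420]
cv2.imwrite('pics/r5.png',cv2.resize(a,(800,480),interpolation=cv2.INTER_CUBIC)[:,:,::-1])
E
```

```text
[0.63435003 0.01355791 0.29081405] [7.60665199e-01 6.49144219e-01 3.63894905e-04 3.24024837e-04] [-0.04442432 -0.51997791 -0.179069  ]
```

View pics/r5.png

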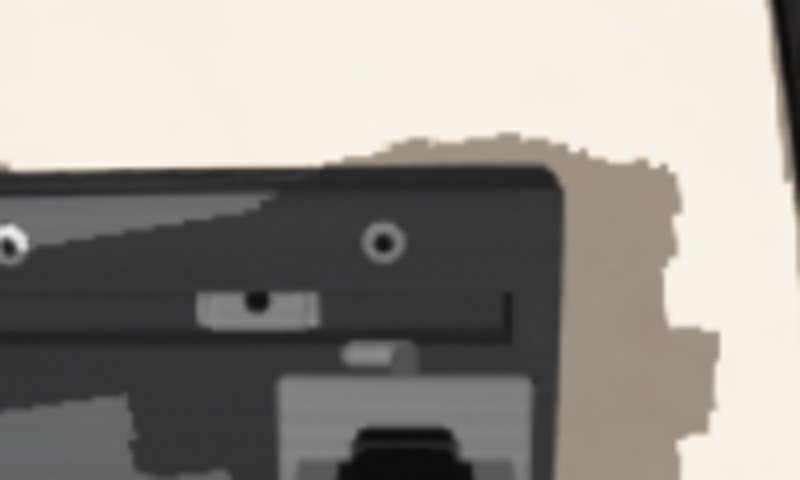

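The slit spans crop rows 292 to 335. The nut's rear is at column 318, the slit's end at 508, and the toe runs from 345 to 402, so it will go down behind the nut. I check the lateral alignment numerically, then descend.

```bash
python3 - <<'E'
from h import *
c,s=pickle.load(open('w5.pkl','rb'))
W=R.from_quat(s['orientation']).as_matrix()
for z in(.028,.016):
  d=s['tool_pos'][2]-z
  P=np.array([[o,0,d] for o in(-.0055,0,.0055)]); print(z,((proj(c,P@W.T+s['tool_pos'],s)-[220,130])*4).round(1).tolist())
g=c['img'].max(2).astype(int); 
for col in(335,290): print(col,list(zip(range(196,220),g[196:220,col].tolist())))
E
```

```text
0.028 [[407.6, 341.6], [407.6, 315.2], [407.7, 288.4]]
0.016 [[407.4, 322.6], [407.4, 297.2], [407.5, 271.5]]
335 [(196, 56), (197, 55), (198, 54), (199, 56), (200, 56), (201, 56), (202, 54), (203, 55), (204, 54), (205, 54), (206, 54), (207, 54), (208, 54), (209, 54), (210, 53), (211, 49), (212, 42), (213, 37), (214, 37), (215, 37), (216, 47), (217, 54), (218, 54), (219, 55)]
290 [(196, 56), (197, 55), (198, 55), (199, 55), (200, 55), (201, 57), (202, 66), (203, 101), (204, 124), (205, 133), (206, 131), (207, 130), (208, 128), (209, 130), (210, 131), (211, 118), (212, 88), (213, 45), (214, 37), (215, 38), (216, 46), (217, 53), (218, 55), (219, 55)]
```

Call:
play_rows(
  deltas=[
    [[0.01,-0.0005,0,0.008,0,0,0],[0.01,0,0,0.006,0,0,0],[0.01,0,0,0.002,0,0,0],[0.01,0,0,0.002,0,0,0],[0.01,0,0,0.001,0,0,0],[0.01,0,0,0.001,0,0,0],[0.01,0,0,0,0,0,0]],
  ],
)

```text
time: 7.15
tool_pos: [0.6341, 0.0128, 0.2697]
orientation: [0.76, 0.649, 0.0, 0.0]
contact_force: [0.5, -0.6, -1.1]
finger_gap: 0.151
gripper_force: 68.5
```

Call:
play_rows(
  deltas=[
    [[0.01,0,0,0.001,0,0,0],[0.01,0,0,0.001,0,0,0],[0.01,0,0,0.001,0,0,0],[0.01,0,0,0.001,0,0,0],[0.01,0,0,0,0,0,0]],
  ],
)

```text
time: 7.65
tool_pos: [0.634, 0.0128, 0.2655]
orientation: [0.76, 0.649, -0.0, -0.0]
contact_force: [-0.0, 0.5, -1.2]
finger_gap: 0.152
gripper_force: 68.5
```

Call:
play_rows(
  deltas=[
    [[0.01,0,0,0.002,0,0,0],[0.01,0,0,0.002,0,0,0],[0.01,0,0,0.002,0,0,0],[0.01,0,0,0.001,0,0,0],[0.01,0,0,0.001,0,0,0],[0.01,0,0,0,0,0,0]],
  ],
)

```text
time: 8.25
tool_pos: [0.634, 0.0128, 0.2576]
orientation: [0.76, 0.649, -0.0, -0.0]
contact_force: [-0.7, -0.1, -0.4]
finger_gap: 0.156
gripper_force: 68.5
```

Call:
play_rows(
  deltas=[
    [[0.01,0,0,0.0007,0,0,0],[0.01,0,0,0.0007,0,0,0],[0.01,0,0,0.0007,0,0,0],[0.01,0,0,0.0007,0,0,0],[0.01,0,0,0,0,0,0]],
  ],
)

```text
time: 8.75
tool_pos: [0.634, 0.0128, 0.2548]
orientation: [0.76, 0.649, -0.0, -0.0]
contact_force: [0.3, -0.2, -0.3]
finger_gap: 0.149
gripper_force: 68.5
```

Call:
play_rows(
  deltas=[
    [[0.01,0,0,0.0006,0,0,0],[0.01,0,0,0.0006,0,0,0],[0.01,0,0,0,0,0,0]],
  ],
)

```text
time: 9.05
tool_pos: [0.634, 0.0128, 0.2536]
orientation: [0.76, 0.649, -0.0, -0.0]
contact_force: [0.5, -1.3, -1.6]
finger_gap: 0.153
gripper_force: 68.5
```

Call:
play_rows(
  deltas=[
    [[0.01,0,0,0.0006,0,0,0],[0.01,0,0,0,0,0,0]],
  ],
)

```text
time: 9.25
tool_pos: [0.6341, 0.0128, 0.253]
orientation: [0.76, 0.649, -0.0, -0.0]
contact_force: [-0.0, -0.5, -1.6]
finger_gap: 0.158
gripper_force: 68.5
```

Call:
play_rows(
  deltas=[
    [[0.01,0,0,0.0006,0,0,0],[0.01,0,0,0.0004,0,0,0],[0.01,0,0,0,0,0,0]],
  ],
)

```text
time: 9.55
tool_pos: [0.6342, 0.0128, 0.2527]
orientation: [0.76, 0.649, 0.0, 0.0]
contact_force: [-2.0, -0.3, 4.8]
finger_gap: 0.153
gripper_force: 69.3
```

Call:
play_rows(
  deltas=[
    [[0.01,0,0,0.0005,0,0,0],[0.01,0,0,0,0,0,0]],
  ],
)

```text
time: 9.75
tool_pos: [0.6342, 0.0128, 0.2526]
orientation: [0.76, 0.649, 0.0, 0.0]
contact_force: [-2.1, -0.6, 7.9]
finger_gap: 0.155
gripper_force: 69.7
```

Call:
play_rows(
  deltas=[
    [[0.01,0,0,0.0005,0,0,0],[0.01,0,0,0,0,0,0]],
  ],
)

```text
time: 9.95
tool_pos: [0.6343, 0.0128, 0.2526]
orientation: [0.76, 0.649, 0.001, 0.0]
contact_force: [-3.6, -0.4, 11.2]
finger_gap: 0.155
gripper_force: 70.1
```

Floor contact came lightly at TCP z = 0.2527, so the toe is about 51.5 mm down, consistent with the view. I back off to hover and begin the drag.

Call:
play_rows(
  deltas=[
    [[0.01,0,0,-0.001,0,0,0],[0.01,0,0,-0.0011,0,0,0],[0.01,0,0,0,0,0,0],[0.01,0,-0.001,0,0,0,0],[0.01,0,-0.001,0,0,0,0],[0.01,0,-0.001,0,0,0,0],[0.01,0,-0.001,0,0,0,0],[0.01,0,-0.001,0,0,0,0],[0.01,0,-0.001,0,0,0,0],[0.01,0,-0.001,0,0,0,0],[0.01,0,-0.001,0,0,0,0]],
  ],
)

```text
time: 11.05
tool_pos: [0.6261, 0.014, 0.2532]
orientation: [0.76, 0.649, -0.0, 0.0]
contact_force: [-0.3, 0.1, -1.0]
finger_gap: 0.152
gripper_force: 68.4
```

Call:
play_rows(
  deltas=[
    [[0.01,0,-0.002,0,0,0,0],[0.01,0,-0.002,0,0,0,0],[0.01,0,-0.002,0,0,0,0],[0.01,0,-0.002,0,0,0,0],[0.01,0,-0.002,0,0,0,0],[0.01,0,-0.002,0,0,0,0],[0.01,0,-0.002,0,0,0,0],[0.01,0,-0.002,0,0,0,0],[0.01,0,-0.002,0,0,0,0],[0.01,0,-0.002,0,0,0,0]],
  ],
)

```text
time: 12.05
tool_pos: [0.6062, 0.0172, 0.2532]
orientation: [0.76, 0.649, 0.0, 0.0]
contact_force: [0.4, 0.5, -0.6]
finger_gap: 0.153
gripper_force: 68.4
```

```bash
cat > prof.py <<'E'
from h import *
import sys
c,s=snap('wrist',sys.argv[1]); print(s['tool_pos'],s['contact_force'])
u=np.array([.988,-.1547]); n=np.array([.1547,.988]); p0=np.array([.6032,.0177])-.078*u
for o in (.000,.003):
    x=np.arange(-.075,.13,.002); P=np.c_[p0+x[:,None]*u+o*n,np.full(len(x),.014)]
    q=proj(c,P,s).astype(np.float32); v=cv2.remap(c['img'].max(2),q[:,:1],q[:,1:],cv2.INTER_LINEAR).ravel()
    print(o,' '.join(f'{int(round(a*1000))}:{b}' for a,b in zip(x,v)))
E
python3 prof.py w6
```

```text
[0.60623826 0.01719602 0.25323055] [ 0.41450629  0.52284396 -0.61390047]
0.0 -75:47 -73:37 -71:54 -69:54 -67:54 -65:54 -63:55 -61:54 -59:54 -57:55 -55:55 -53:55 -51:56 -49:56 -47:56 -45:56 -43:56 -41:56 -39:57 -37:56 -35:56 -33:56 -31:56 -29:56 -27:57 -25:57 -23:57 -21:57 -19:57 -17:57 -15:57 -13:57 -11:57 -9:57 -7:57 -5:56 -3:56 -1:56 1:55 3:55 5:55 7:55 9:55 11:55 13:56 15:55 17:55 19:55 21:55 23:55 25:55 27:55 29:55 31:55 33:55 35:55 37:55 39:54 41:55 43:88 45:115 47:127 49:127 51:127 53:87 55:21 57:21 59:106 61:129 63:130 65:128 67:120 69:111 71:128 73:129 75:129 77:123 79:80 81:80 83:59 85:54 87:53 89:54 91:54 93:54 95:54 97:54 99:53 101:54 103:54 105:54 107:54 109:55 111:54 113:54 115:53 117:54 119:53 121:53 123:53 125:53 127:52 129:33
0.003 -75:77 -73:54 -71:100 -69:103 -67:99 -65:100 -63:81 -61:55 -59:55 -57:54 -55:53 -53:54 -51:54 -49:54 -47:54 -45:54 -43:54 -41:54 -39:54 -37:54 -35:54 -33:55 -31:55 -29:55 -27:54 -25:55 -23:55 -21:54 -19:54 -17:54 -15:54 -13:54 -11:54 -9:53 -7:53 -5:55 -3:55 -1:55 1:55 3:55 5:55 7:55 9:55 11:55 13:55 15:55 17:55 19:55 21:55 23:55 25:55 27:55 29:55 31:56 33:55 35:55 37:56 39:56 41:56 43:56 45:56 47:56 49:56 51:55 53:55 55:56 57:56 59:55 61:56 63:56 65:55 67:55 69:55 71:55 73:55 75:56 77:56 79:56 81:56 83:56 85:56 87:56 89:56 91:56 93:56 95:56 97:56 99:56 101:56 103:57 105:56 107:57 109:56 111:57 113:56 115:56 117:57 119:57 121:57 123:57 125:57 127:57 129:57
```

The nut moved from 78 to 56 mm with the toe on its back face, and the mouth reference agrees with both the slit end and the front rim. I continue toward the catch.

Call:
play_rows(
  deltas=[
    [[0.01,0,-0.002,0,0,0,0],[0.01,0,-0.002,0,0,0,0],[0.01,0,-0.002,0,0,0,0],[0.01,0,-0.002,0,0,0,0],[0.01,0,-0.002,0,0,0,0],[0.01,0,-0.002,0,0,0,0],[0.01,0,-0.002,0,0,0,0],[0.01,0,-0.001,0,0,0,0],[0.01,0,-0.001,0,0,0,0],[0.01,0,-0.001,0,0,0,0],[0.01,0,-0.001,0,0,0,0],[0.01,0,-0.001,0,0,0,0]],
  ],
)

```text
time: 13.3
tool_pos: [0.5876, 0.0201, 0.2532]
orientation: [0.76, 0.649, 0.0, 0.0]
contact_force: [0.6, -0.5, -0.9]
finger_gap: 0.152
gripper_force: 68.4
```

Call:
play_rows(
  deltas=[
    [[0.01,0,-0.001,0,0,0,0],[0.01,0,-0.001,0,0,0,0],[0.01,0,-0.001,0,0,0,0],[0.01,0,-0.001,0,0,0,0],[0.01,0,-0.001,0,0,0,0],[0.01,0,-0.001,0,0,0,0]],
  ],
)

```text
time: 13.9
tool_pos: [0.5816, 0.0211, 0.2532]
orientation: [0.76, 0.649, 0.0, 0.0]
contact_force: [1.7, -0.9, -1.0]
finger_gap: 0.158
gripper_force: 68.3
```

Call:
play_rows(
  deltas=[
    [[0.01,0,-0.001,0,0,0,0],[0.01,0,-0.001,0,0,0,0],[0.01,0,-0.001,0,0,0,0],[0.01,0,-0.001,0,0,0,0],[0.01,0,-0.001,0,0,0,0],[0.01,0,-0.001,0,0,0,0]],
  ],
)

```text
time: 14.5
tool_pos: [0.5759, 0.0219, 0.2535]
orientation: [0.76, 0.649, 0.0, 0.0]
contact_force: [5.6, -3.5, -0.0]
finger_gap: 0.156
gripper_force: 68.5
```

Call:
play_rows(
  deltas=[
    [[0.01,0,-0.001,0,0,0,0],[0.01,0,-0.001,0,0,0,0],[0.01,0,-0.001,0,0,0,0],[0.01,0,-0.001,0,0,0,0],[0.01,0,-0.001,0,0,0,0],[0.01,0,-0.001,0,0,0,0]],
  ],
)

```text
time: 15.1
tool_pos: [0.5699, 0.0229, 0.2534]
orientation: [0.76, 0.649, 0.0, 0.0]
contact_force: [4.1, -1.5, -0.1]
finger_gap: 0.152
gripper_force: 68.6
```

Call:
play_rows(
  deltas=[
    [[0.01,0,-0.001,0,0,0,0],[0.01,0,-0.001,0,0,0,0],[0.01,0,-0.001,0,0,0,0],[0.01,0,-0.001,0,0,0,0],[0.01,0,-0.001,0,0,0,0],[0.01,0,-0.001,0,0,0,0]],
  ],
)

```text
time: 15.7
tool_pos: [0.5639, 0.0239, 0.2532]
orientation: [0.76, 0.649, 0.0, -0.0]
contact_force: [4.4, -1.9, -0.4]
finger_gap: 0.157
gripper_force: 68.7
```

Call:
play_rows(
  deltas=[
    [[0.01,0,-0.001,0,0,0,0],[0.01,0,-0.001,0,0,0,0],[0.01,0,-0.001,0,0,0,0],[0.01,0,-0.001,0,0,0,0],[0.01,0,-0.001,0,0,0,0],[0.01,0,-0.001,0,0,0,0]],
  ],
)

```text
time: 16.3
tool_pos: [0.5579, 0.0248, 0.2532]
orientation: [0.76, 0.649, -0.0, -0.0]
contact_force: [4.1, -1.8, 0.2]
finger_gap: 0.153
gripper_force: 68.7
```

```bash
python3 prof.py w7 | cut -c1-900
```

```text
[0.55792012 0.02484098 0.25319408] [ 4.12480908 -1.83682586  0.24983018]
0.0 -75:35 -73:43 -71:48 -69:48 -67:47 -65:48 -63:47 -61:48 -59:48 -57:48 -55:49 -53:48 -51:48 -49:48 -47:49 -45:49 -43:49 -41:49 -39:49 -37:48 -35:49 -33:49 -31:49 -29:49 -27:49 -25:49 -23:49 -21:49 -19:49 -17:50 -15:49 -13:50 -11:50 -9:49 -7:50 -5:85 -3:111 -1:115 1:115 3:115 5:83 7:18 9:18 11:104 13:115 15:116 17:115 19:109 21:105 23:116 25:117 27:117 29:94 31:71 33:68 35:48 37:48 39:47 41:47 43:47 45:48 47:47 49:48 51:48 53:47 55:47 57:47 59:47 61:47 63:47 65:47 67:47 69:47 71:47 73:47 75:47 77:46 79:46 81:45 83:45 85:62 87:85 89:86 91:89 93:89 95:88 97:88 99:88 101:88 103:87 105:88 107:88 109:89 111:90 113:90 115:89 117:90 119:90 121:89 123:90 125:90 127:57 129:29
0.003 -75:34 -73:44 -71:47 -69:47 -67:47 -65:47 -63:47 -61:47 -59:47 -57:47 -55:47 -53:46 -51:48 -49:47 -47:47 -45:47 -43:47 -41:47 -39:47 -37:47 -35:47 -33:47 -31:47 -29:47 -27:47 -25:47 -23:47 -21:46 -19:46 -17:46 -15:46 -13:46 -11:47 -9:47 -7:46 -5:96 -3:104 -1:49 1:48 3:48 5:48 7:48 9:48 11:48 13:48 15:48 17:48 19:48 21:48 23:48 25:48 27:47 29:48 31:48 33:49 35:48 37:48 39:49 41:48 43:49 45:48 47:48 49:48 51:48 53:49 55:48 57:48 59:47 61:48 63:48 65:48 67:48 69:48 71:49 73:48 75:48 77:48 79:47 81:48 83:48 85:49 87:48 89:83 91:95 93:95 95:95 97:95 99:94 101:95 103:95 105:95 107:96 109:96 111:96 113:96 115:96 117:96 119:96 121:96 123:96 125:96 127:96 129:96
```

The nut centre is at 7.5 mm and it is passing the catch at about 4.5 N. I continue out onto the apron.

Call:
play_rows(
  deltas=[
    [[0.01,0,-0.001,0,0,0,0],[0.01,0,-0.001,0,0,0,0],[0.01,0,-0.001,0,0,0,0],[0.01,0,-0.001,0,0,0,0],[0.01,0,-0.001,0,0,0,0],[0.01,0,-0.001,0,0,0,0],[0.01,0,-0.001,0,0,0,0],[0.01,0,-0.001,0,0,0,0],[0.01,0,-0.001,0,0,0,0]],
  ],
)

```text
time: 17.25
tool_pos: [0.5489, 0.0263, 0.253]
orientation: [0.76, 0.649, -0.0, -0.0]
contact_force: [-0.1, -0.3, -1.2]
finger_gap: 0.152
gripper_force: 68.6
```

Call:
play_rows(
  deltas=[
    [[0.01,0,-0.001,0,0,0,0],[0.01,0,-0.001,0,0,0,0],[0.01,0,-0.001,0,0,0,0],[0.01,0,-0.001,0,0,0,0],[0.01,0,-0.001,0,0,0,0],[0.01,0,-0.001,0,0,0,0],[0.01,0,-0.001,0,0,0,0],[0.01,0,-0.001,0,0,0,0],[0.01,0,-0.001,0,0,0,0]],
  ],
)

```text
time: 18.15
tool_pos: [0.5401, 0.0276, 0.2532]
orientation: [0.76, 0.649, -0.0, -0.0]
contact_force: [-0.4, -0.1, -0.9]
finger_gap: 0.153
gripper_force: 68.5
```

Call:
play_rows(
  deltas=[
    [[0.01,0,-0.002,0,0,0,0],[0.01,0,-0.002,0,0,0,0],[0.01,0,-0.002,0,0,0,0],[0.01,0,-0.002,0,0,0,0],[0.01,0,-0.002,0,0,0,0],[0.01,0,-0.002,0,0,0,0],[0.01,0,-0.002,0,0,0,0],[0.01,0,-0.002,0,0,0,0],[0.01,0,-0.001,0,0,0,0],[0.01,0,0,0,0,0,0]],
  ],
)

```text
time: 19.15
tool_pos: [0.5233, 0.0303, 0.2532]
orientation: [0.76, 0.649, 0.0, -0.0]
contact_force: [0.2, -0.9, -1.2]
finger_gap: 0.155
gripper_force: 68.6
```

```bash
python3 prof.py w8 | cut -c1-600
```

```text
[0.52332597 0.0303217  0.25323779] [ 0.16833279 -0.90929315 -1.18035263]
0.0 -75:32 -73:42 -71:42 -69:43 -67:42 -65:43 -63:43 -61:43 -59:43 -57:43 -55:43 -53:43 -51:44 -49:44 -47:43 -45:43 -43:44 -41:87 -39:101 -37:105 -35:105 -33:106 -31:84 -29:17 -27:24 -25:104 -23:107 -21:107 -19:105 -17:101 -15:83 -13:103 -11:105 -9:106 -7:101 -5:65 -3:65 -1:49 1:43 3:43 5:44 7:44 9:44 11:44 13:43 15:43 17:43 19:43 21:43 23:43 25:43 27:44 29:43 31:44 33:43 35:42 37:42 39:42 41:42 43:42 45:41 47:41 49:42 51:76 53:78 55:82 57:83 59:82 61:81 63:81 65:82 67:81 69:81 71:80 73:80 75:81 77:80 79:80 81:80 83:80 85:79 87:80 89:80 91:80 93:81 95:81 97:81 99:81 101:80 103:81 105:80 107:79
0.003 -75:30 -73:42 -71:43 -69:42 -67:42 -65:42 -63:42 -61:42 -59:42 -57:42 -55:42 -53:42 -51:43 -49:42 -47:42 -45:42 -43:42 -41:79 -39:102 -37:107 -35:107 -33:108 -31:107 -29:106 -27:106 -25:106 -23:107 -21:107 -19:107 -17:104 -15:61 -13:72 -11:75 -9:76 -7:74 -5:69 -3:59 -1:42 1:41 3:43 5:43 7:43 9:43 11:42 13:43 15:42 17:42 19:42 21:43 23:44 25:42 27:43 29:43 31:42 33:43 35:43 37:43 39:43 41:43 43:43 45:42 47:42 49:42 51:43 53:48 55:86 57:86 59:85 61:85 63:85 65:85 67:85 69:85 71:85 73:85 75:85 77:85 79:85 81:85 83:84 85:84 87:85 89:85 91:85 93:85 95:85 97:85 99:84 101:85 103:85 105:84 107:8
```

The nut lies at x -41 to -15 mm, wholly on the apron. I back the toe off, lift and carry the pick back.

Call:
play_rows(
  deltas=[
    [[0.01,0,0.0015,0,0,0,0],[0.01,0,0.0015,0,0,0,0],[0.01,0,0,-0.005,0,0,0],[0.01,0,0,-0.015,0,0,0],[0.01,0,0,-0.025,0,0,0],[0.01,0,0,-0.03,0,0,0],[0.01,0,0,-0.03,0,0,0],[0.01,0,0,-0.015,0,0,0],[0.01,0,0,0,0,0,0]],
  ],
)

```text
time: 20.1
tool_pos: [0.5265, 0.0298, 0.3759]
orientation: [0.76, 0.649, 0.001, 0.001]
contact_force: [-1.7, 0.2, -1.9]
finger_gap: 0.156
gripper_force: 68.6
```

Call:
play_rows(
  deltas=[
    [[0.01,0.02,-0.0009,0,0,0,0],[0.01,0.035,-0.0017,0,0,0,0],[0.01,0.04,-0.0019,0,0,0,0],[0.01,0.04,-0.0019,0,0,0,0],[0.01,0.04,-0.0019,0,0,0,0],[0.01,0.04,-0.0019,0,0,0,0],[0.01,0.033,-0.0016,0,0,0,0],[0.01,0.02,-0.0009,0,0,0,0],[0.01,0,0,0,0,0,7.5],[0.01,0,0,0,0,0,0],[0.01,0,0,0,0,0,0]],
  ],
)

```text
time: 21.2
tool_pos: [0.5558, 0.296, 0.3725]
orientation: [0.8, 0.6, -0.001, -0.0]
contact_force: [0.3, -0.1, -0.9]
finger_gap: 0.15
gripper_force: 68.6
```

```bash
python3 - <<'E'
from h import *
s=sensors.sense(); W=R.from_quat(s['orientation']); print(s['tool_pos'],s['orientation'])
d=np.array([.5548,.2971,.2753])-s['tool_pos']; print(W.inv().apply(d), (W.inv()*R.from_quat([.8013,.5983,0,0])).as_rotvec(degrees=True))
E
```

```text
[0.55581822 0.296037   0.37248961] [ 8.00346202e-01  5.99537893e-01 -5.20473674e-04 -1.43227633e-05]
[ 0.0008132  -0.0012131   0.09718979] [-0.03699808  0.04680805  0.17905468]
```

Call:
play_rows(
  deltas=[
    [[0.01,0.0008,-0.0012,0.005,0,0,0.2],[0.01,0,0,0.02,0,0,0],[0.01,0,0,0.02,0,0,0],[0.01,0,0,0.02,0,0,0],[0.01,0,0,0.01,0,0,0],[0.01,0,0,0.004,0,0,0],[0.01,0,0,0.004,0,0,0],[0.01,0,0,0.004,0,0,0],[0.01,0,0,0,0,0,0]],
  ],
)

```text
time: 22.1
tool_pos: [0.5549, 0.2976, 0.2863]
orientation: [0.802, 0.597, 0.0, -0.0]
contact_force: [-0.2, -0.1, -0.2]
finger_gap: 0.154
gripper_force: 68.6
```

Call:
play_rows(
  deltas=[
    [[0.01,0,0,0.003,0,0,0],[0.01,0,0,0.002,0,0,0],[0.01,0,0,0.002,0,0,0],[0.01,0,0,0.001,0,0,0],[0.01,0,0,0,0,0,0]],
  ],
)

```text
time: 22.6
tool_pos: [0.5548, 0.2976, 0.278]
orientation: [0.802, 0.597, -0.0, -0.0]
contact_force: [-0.4, -0.5, -1.2]
finger_gap: 0.156
gripper_force: 68.6
```

Call:
play_rows(
  deltas=[
    [[0.01,0,0,0.001,0,0,0],[0.01,0,0,0.001,0,0,0],[0.01,0,0,0.0005,0,0,0],[0.01,0,0,0,0,0,0]],
  ],
)

```text
time: 23.0
tool_pos: [0.5549, 0.2976, 0.2756]
orientation: [0.802, 0.597, -0.0, -0.0]
contact_force: [0.6, 0.3, -1.1]
finger_gap: 0.158
gripper_force: 68.6
```

Call:
play_rows(
  deltas=[
    [[0.01,0,0,0.0005,0,0,0],[0.01,0,0,0,0,0,0]],
  ],
)

```text
time: 23.2
tool_pos: [0.5549, 0.2977, 0.2754]
orientation: [0.802, 0.597, 0.0, 0.0]
contact_force: [-0.6, -0.2, 0.9]
finger_gap: 0.149
gripper_force: 68.9
```

The flange is on the rim. I release and retreat upward.

Call:
play_rows(
  deltas=[
    [[0.01,0,0,0.0003,0,0,0],[0.03,0,0,0,0,0,0],[0.05,0,0,0,0,0,0],[0.06,0,0,0,0,0,0],[0.06,0,0,0,0,0,0],[0.06,0,0,-0.01,0,0,0],[0.06,0,0,-0.02,0,0,0],[0.06,0,0,-0.03,0,0,0],[0.06,0,0,-0.03,0,0,0],[0.06,0,0,-0.03,0,0,0],[0.06,0,0,0,0,0,0],[0.06,0,0,0,0,0,0]],
  ],
)

```text
time: 24.4
tool_pos: [0.5548, 0.2976, 0.3959]
orientation: [0.802, 0.597, 0.001, 0.0]
contact_force: [-0.3, 0.2, 0.5]
finger_gap: 0.705
gripper_force: 0.0
```

```bash
python3 - <<'E'
from h import *
c,s=snap('wrist','w9'); print(s['tool_pos'],s['finger_gap'],s['contact_force'])
a=rect(c,s,.082,.5548,.297,.07); t,_=snap('top','t9')
b=cv2.resize(t['img'][135:245,290:420],(473,400),interpolation=cv2.INTER_CUBIC)[:,73:]
a=cv2.resize(a,(400,400)); cv2.imwrite('pics/r9.png',np.hstack([a,b])[:,:,::-1])
E
```

```text
[0.55476441 0.29758804 0.39594877] 0.7051914866672404 [-0.26594942  0.23638958  0.50973821]
```

View pics/r9.png

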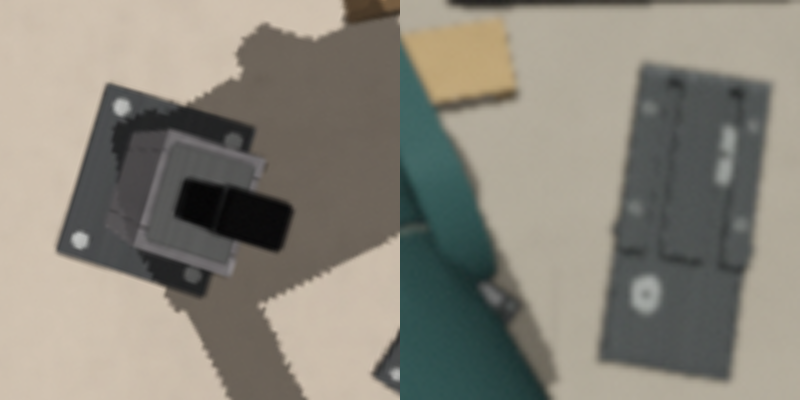

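The pick is upright and seated in its stand, handle top at (265,215). The short nut lies wholly on the apron at (645,295), and the long nut at (727,155) has not moved. I'm handing in.

```bash
python3 -c "
from cell import order; print(order.sign_off())"
```

```text
the job is handed in; nothing more can be done
None
```

The job is handed in at about 24.5 s: the short nut lies wholly on the apron, the pick is back upright in its stand as it stood, and the long nut looked unmoved in the last picture; the highest force I read was about 12 N while feeling for the floor, and about 7 N at the catch.

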